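# Slide the dive slate out over the shelf edge

## Robot

A 6-joint arm with a two-finger parallel gripper is mounted at the origin on the work surface. World frame = base frame: x ahead of the robot, y to its left, z up, the work surface at z = 0. Lengths are in mm, angles in degrees, forces in N, time in s.
With the tool pointing down it reaches from about 350 to 850 mm from the base axis. Payload 8.1 kg.
Tool frame: the origin (TCP) lies midway between the tips of the shut fingers; the grasp point (between the pads) lies 19 mm behind it (r.grip_depth is the distance from the TCP to the grasp point, in mm); z points along the fingers, y is the direction in which the jaws open and shut (so a half turn about z gives the same grasp; the last joint's range is limited). The gripper opens to 85 mm and grips with 20 to 120 N. Pads are 22 mm wide; open, the fingers measure 114 mm over their backs; the gripper's body (76 mm by 85 mm) begins 54 mm behind the grasp point. The pads swing forward as they close: fully open they stand 13 mm farther back than shut.
Start: joints at [-74.622, 7.471, 85.268, -0, 87.261, -4.893], TCP at [207.899, -562.835, 231.292] pointing down, gripper open.
Joint ranges: [-169.43, 169.43], [-51.17, 129.36], [1.28, 143.12], [-76.62, 256.62], [0, 156.53], [-152.29, 152.29]. Speed limits (degrees/s): [136.94, 136.94, 159.86, 180, 180, 180].

## Interface

Orientations are given as [roll, pitch, yaw] about the fixed x, y, z axes, in that order (R = Rz(yaw) Ry(pitch) Rx(roll)).
In Python, from bench import r, imaging gives the robot as it stands.
- The arm moves only by the shell command python3 -m creep 'ROWS' [FORCE]. ROWS is text: rows parted by semicolons, each of 7 numbers parted by spaces: the shift along the tool's x, y, z in cm, then the turn, a rotation vector about the tool's x, y, z in degrees, then the finger opening in cm, from 0 to 8.54. In form: dx dy dz ax ay az gripper; .... A call has 1 to 20 rows; each row is the pose to reach, as a shift and turn from the pose measured when the call began, along the tool's axes at that moment; what a row does not reach only later rows make up. A row lasts 1/10 s, in which the tool goes at most 50 mm and 8.59 degrees, less where a joint would pass 70% of its speed; a pose out of reach is approached as far as the arm can. A call with a gripper value outside its range is refused whole. The fingers move at their own pace and stop on an object; FORCE is the grip in N (left out, the last holds). Time passes only in rows, so rows that repeat a pose let the fingers close. It gives the time, the measured TCP pose, the force and the opening at its end, in the units of the state.
- r.sense(): the state, without advancing time (a new reading comes with each control period).
- imaging.snapshot(name): name is "scene" or "top"; returns the picture (400x640x3 uint8, red, green, blue); there is no depth.
- imaging.camera_info(name): a dict with "camera_matrix" (3x3 intrinsics, pixels), "k1" (the pictures are not rectified: a ray, as slopes to the right and down, at radius r is drawn at 1 + k1 r^2 times it, then the intrinsics apply), "R" (3x3) and "t" (3): a world point X has camera coordinates R X + t. Camera axes: x right, y down, z forward; pixel columns grow to the right and rows downward; lengths in mm; the calibration is good to about 2 mm. A picture is of the moment at which its call begins. camera_info takes no time and is no camera call.
- r.hand_in(): hands the job in, once; it reports no verdict.
The state is a dict: "time": time; "joint_pos": joint angles; "qd": joint speeds; "joint_efforts": joint torques, N m; "tool_pos": TCP position; "tcp_rot": TCP orientation; "ft_force": force on the tool from outside, world axes, zero at the start; "wrist_torque": the same for the moment, N m; "finger_gap": finger opening in mm.
Only numpy, scipy, OpenCV 4.12 (cv2) and the standard library are available. Lean on these libraries where they do the work, as an engineer would, in place of code of your own. Each camera call takes 0.05 s, during which the arm holds its last target.

## Task

Push the blank white dive slate across the slatted teak shelf until its end with the hole sticks out about 4 cm past the shelf's long edge on the side away from the robot, square to that edge, so that a carabiner can be clipped through the hole later. Slide it only with the fingertips: do not pick it up or tip it, and do not let it fall. Leave the mask, the mask case and the carabiner where they are.

Things in the scene. Friction and masses are not known exactly. Their poses are not given: they have to be found in the camera images.
- shelf_edge (a point): Middle of the far long edge of the slatted teak shelf, at the height of its top surface. The shelf is fixed, low and level: top 100 mm above the counter, 280 mm deep, 720 mm long, of five 48 mm wide slats with 10 mm gaps that run along its length, with no rim. The point's x axis points horizontally out over the edge, away from the robot, square to the edge; y runs along the edge; z is up. The shelf's place and yaw change from run to run.
- slate_center (a point): Centre (half-way up) of the loose white plastic dive slate, a flat rectangular plate 120 mm (its x) by 160 mm (its y) by 6 mm thick, about 0.15 kg, lying flat on the shelf; it slides with friction and stays where it is left. Its x axis points to the long side with the 16 mm through hole (hole centre 42 mm from the plate's centre along x), which lies nearest to the far shelf edge; z is up.
- slate_lead (a point): Middle of the slate's 160 mm long side that has the hole, half-way up its thickness, 60 mm from slate_center along the slate's x. Its x in the frame of shelf_edge is the overhang: negative while it is still over the shelf.
- case: Closed yellow hard plastic mask case with a press-button latch, 100 (x) by 150 (y) by 74 mm high, loose on the shelf to one side of the slate; origin at the centre of its underside. To be left alone.
- mask: Clear dive mask with two lenses, standing on the shelf on the other side of the slate (case and mask may be swapped), 75 (x) by 150 (y) by 90 mm high, loose; origin at the centre of its underside. To be left alone.
- carabiner: Stainless steel carabiner, 90 (x) by 48 (y) by 9 mm, lying flat and loose near the back of the shelf (the side towards the robot), beside the slate; origin at its centre, on the underside. To be left alone.
- slate: The slate itself; origin at the centre of its underside, axes as slate_center.
Things that resemble listed ones, but are neither listed nor needed, are in the scene too. Of the things shaped like the slate, the white one is meant.

How it is judged:
By the outcome, as a careful person would: the job done as asked, in the order asked, and still so for the second after the job is handed in, with the robot touching nothing.
It also fails if it takes over 35 s, if anything falls off the work surface, if the arm or the gripper's body presses on something with over 40 N, if the wrist force passes 120 N, or if a joint passes its speed limit or range.

## Working session

There is one attempt and no reset: what is moved stays moved. The work goes in short steps, Python scripts to look and compute and a shell command to move; the robot and the scene stay as the last step left them, time stands still between calls to the robot, and variables do not carry over. Pictures are saved under pics/ and viewed, and the job is handed in when it is done.

```bash
ls; mkdir -p pics
python3 - <<'E'
from bench import r, imaging
import cv2
print(r.sense())
for n in("scene","top"):
    im=imaging.snapshot(n); cv2.imwrite(f"pics/{n}0.png",im[:,:,::-1]); print(imaging.camera_info(n))
E
```

```text
pics
{'time': 0.0, 'joint_pos': array([-7.46216118e+01,  7.51541683e+00,  8.53301153e+01, -5.63033941e-04,
        8.72625166e+01, -4.89208750e+00]), 'qd': array([ 0.07681281,  0.10423801, -0.04299856,  0.1110847 ,  0.0151277 ,
       -0.0166864 ]), 'joint_efforts': array([ 1.37814095e-04, -5.69395602e+01, -5.00553703e+01,  2.87949683e-05,
        1.46953011e-02,  8.50547281e-06]), 'tool_pos': array([ 207.74884438, -562.28631506,  230.23321544]), 'tcp_rot': array([-1.79892297e+02, -8.65402092e-03,  2.02704950e+01]), 'ft_force': array([ 0.79032018,  0.20999325, -0.01598315]), 'wrist_torque': array([0.02437785, 0.04077081, 0.02783104]), 'finger_gap': 85.30554018194103}
{'camera_matrix': array([[449.18567437,   0.        , 324.51919529],
       [  0.        , 449.18567437, 203.3780313 ],
       [  0.        ,   0.        ,   1.        ]]), 'k1': -0.10966591140357358, 'R': array([[-0.68707876,  0.72651761, -0.00974365],
       [ 0.61877619,  0.57805182, -0.53195123],
       [-0.38083961, -0.37152153, -0.84671893]]), 't': array([ 401.11402845, -221.93551468, 1809.3655855 ])}
{'camera_matrix': array([[488.93359127,   0.        , 318.61074281],
       [  0.        , 488.93359127, 196.68161655],
       [  0.        ,   0.        ,   1.        ]]), 'k1': -0.07039669035837666, 'R': array([[ 0.00562218, -0.99997745,  0.0036731 ],
       [-0.99607746, -0.00592454, -0.08828702],
       [ 0.08830679, -0.00316233, -0.9960883 ]]), 't': array([ -78.23927693,  486.26641943, 1626.0791541 ])}
```

View pics/scene0.png

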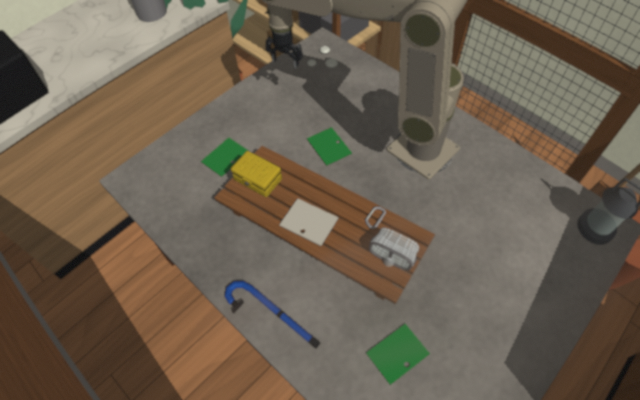

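View pics/top0.png

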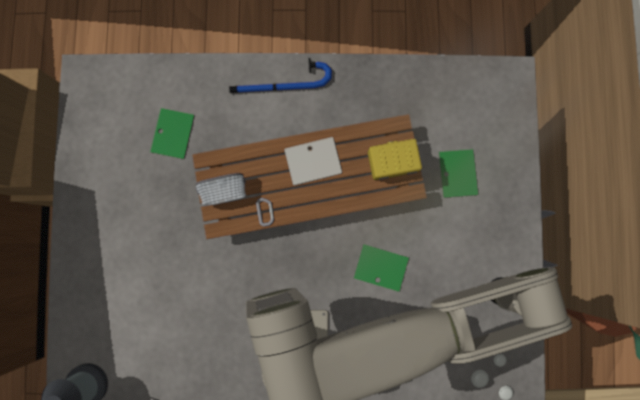

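Run:
```python
import cv2
im=cv2.imread("pics/top0.png")
cv2.imwrite("pics/top0c.png",cv2.resize(im[120:270,200:400],None,fx=4,fy=4,interpolation=cv2.INTER_CUBIC))
```

```text
(no output)
```

View pics/top0c.png

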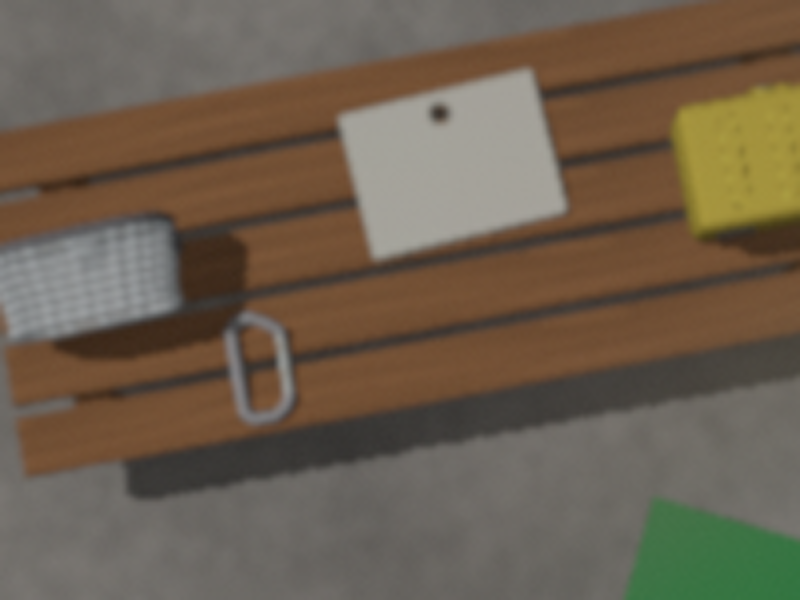

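Candidates for the slate: the white plate with a hole at top (313,161), and green plates at (172,133), (458,173) and (381,267). The white one is the target; the crop shows it blank, with its hole at crop (440,113), towards the far edge. Next I'll look closely at the shelf corners.

Run:
```python
import cv2,numpy as np
im=cv2.imread("pics/top0.png")
a=cv2.resize(im[130:180,180:280],None,fx=8,fy=8,interpolation=cv2.INTER_CUBIC)[:290]
b=cv2.resize(im[108:150,340:440],None,fx=8,fy=8,interpolation=cv2.INTER_CUBIC)[:290]
cv2.imwrite("pics/top0e.png",np.vstack([a,b]))
s=cv2.imread("pics/scene0.png")
cv2.imwrite("pics/scene0c.png",cv2.resize(s[140:300,205:405],None,fx=4,fy=4,interpolation=cv2.INTER_CUBIC)[:600])
```

```text
(no output)
```

View pics/top0e.png

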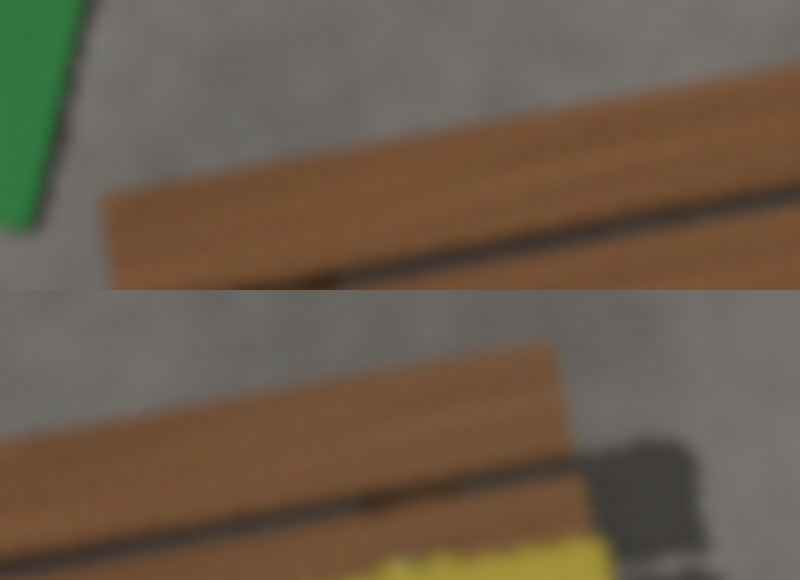

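View pics/scene0c.png

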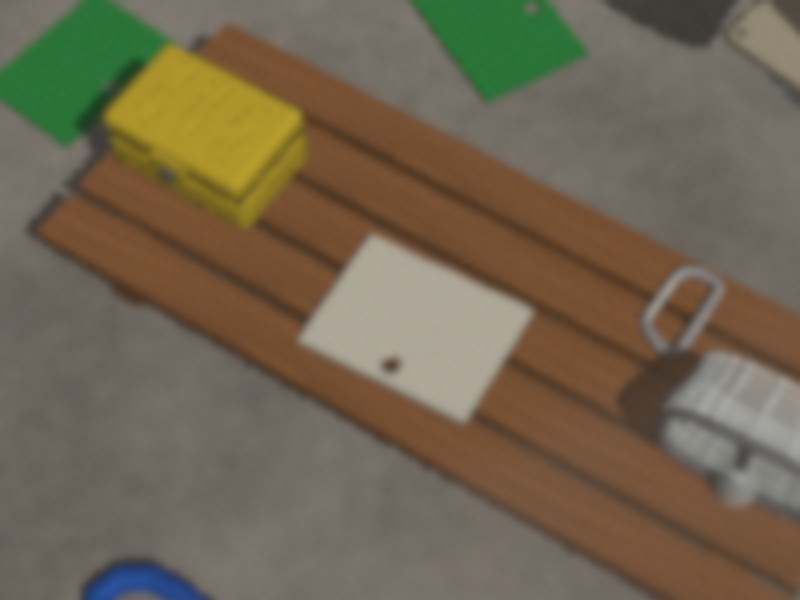

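```bash
cat > h.py <<'E'
import numpy as np,cv2
from bench import r, imaging
def ray(n,px):
    c=imaging.camera_info(n)
    K=np.array(c["camera_matrix"]);D=np.array([c["k1"],0,0,0,0.])
    u=cv2.undistortPoints(np.array(px,float).reshape(-1,1,2),K,D).reshape(-1,2)
    return c,np.c_[u,np.ones(len(u))]
def w(n,px,z):
    c,d=ray(n,px);R=np.array(c["R"]);t=np.array(c["t"])
    C=-R.T@t;d=d@R
    return (C+d*((z-C[2])/d[:,2])[:,None])[:,:2]
def slate(n,im,z=106,roi=None):
    hsv=cv2.cvtColor(im,cv2.COLOR_RGB2HSV)
    m=((hsv[:,:,2]>125)&(hsv[:,:,1]<50)).astype(np.uint8)
    x0,y0,x1,y1=roi; mm=np.zeros_like(m);mm[y0:y1,x0:x1]=m[y0:y1,x0:x1]
    cs,_=cv2.findContours(mm,cv2.RETR_EXTERNAL,cv2.CHAIN_APPROX_NONE)
    c=max(cs,key=cv2.contourArea)
    p=w(n,c.reshape(-1,2),z).astype(np.float32)
    return cv2.minAreaRect(p)
E
python3 - <<'E'
from h import *
T=cv2.cvtColor(cv2.imread("pics/top0.png"),cv2.COLOR_BGR2RGB);S=cv2.cvtColor(cv2.imread("pics/scene0.png"),cv2.COLOR_BGR2RGB)
A=w("top",[(192.1,154.0),(408.7,114.1),(205.9,238.4)],100);print("shelf top",A,np.linalg.norm(A[1]-A[0]),np.linalg.norm(A[2]-A[0]))
d=A[0]-A[1];d/=np.linalg.norm(d);print("edge yaw", np.degrees(np.arctan2(-d[0],d[1])))
c4=lambda L,o:[(x/4+o[0]-.375,y/4+o[1]-.375) for x,y in L]
st=w("top",c4([(338,115),(533,67),(569,212),(373,261),(440,113)],(200,120)),106);print("slate top",st,[np.linalg.norm(st[i]-st[(i+1)%4]) for i in range(4)],st[:4].mean(0))
ss=w("scene",c4([(299,340),(468,423),(535,312),(372,234),(391,365)],(205,140)),106);print("slate scene",ss,[np.linalg.norm(ss[i]-ss[(i+1)%4]) for i in range(4)],ss[:4].mean(0))
print(w("scene",c4([(33,230),(400,448)],(205,140)),100))
print(slate("top",T,roi=(275,130,350,195)),slate("scene",S,roi=(270,190,345,250)))
# case, mask, carabiner
print("case top",w("top",[(368,152),(374,178),(418,141)],174),"mask",w("top",[(245,178),(246,200)],190),"carab",w("top",c4([(255,313),(295,400),(225,330),(255,425)],(200,120)),108))
E
```

```text
shelf top [[ 616.51099703  336.56524579]
 [ 753.02750531 -368.68558196]
 [ 343.76985531  284.29089237]] 718.3421796566895 277.70548863025897
edge yaw 10.955342825681216
slate top [[ 635.09606374   37.02901306]
 [ 675.43717487 -120.21796755]
 [ 557.2609983  -149.45649327]
 [ 516.7169766     7.50876339]
 [ 637.20088711  -45.26665743]] [np.float64(162.3392070890108), np.float64(121.73947631578345), np.float64(162.1169623965245), np.float64(122.00431718079551)] [596.12780338 -56.28417109]
slate scene [[ 676.65287487 -119.41617205]
 [ 635.90266404   37.70829676]
 [ 521.29537172    6.80228236]
 [ 560.13581922 -149.72668211]
 [ 640.68004079  -46.14398694]] [np.float64(162.32275990117256), np.float64(118.70136132293736), np.float64(161.27584158482784), np.float64(120.39498027599663)] [598.49668246 -56.15806876]
[[ 759.38444737 -375.11120308]
 [ 688.04403392   10.8783492 ]]
((595.9439086914062, -55.45062255859375), (121.26986694335938, 161.16030883789062), 14.195467948913574) ((598.9714965820312, -57.677886962890625), (121.77046966552734, 161.7706756591797), 14.46603012084961)
case top [[ 612.60177762 -226.64720694]
 [ 531.83102502 -244.77239579]
 [ 648.48399614 -382.35079984]] mask [[527.43535605 149.06854727]
 [460.40010144 144.7432335 ]] carab [[474.18049584 101.22679179]
 [404.93556331  68.3236647 ]
 [460.4225989  124.99044809]
 [384.86493053  99.87747052]]
```

White slate: centre about (596,-56), yaw 14.4°. The shelf yaw is 10.95° and the lead is about -35 mm, so it needs roughly +75 mm of push and -3.5° of turn. The sizes check out (718 x 278 shelf, 162 x 121 slate). I'll approach behind the slate with the jaws open along the edge, so both fingertips push and square it.

```bash
python3 -m creep '4 -3.3 0 0 0 2 8.5;8 -6.6 0 0 0 5 8.5;12 -9.9 0 0 0 9.3 8.5;16 -13.2 0 0 0 9.3 8.5;20 -16.4 0 0 0 9.3 8.5;24 -19.7 0 0 0 9.3 8.5;28 -23 0 0 0 9.3 8.5;32 -26.3 0 0 0 9.3 8.5;36 -29.6 1 0 0 9.3 8.5;40 -32.8 3 0 0 9.3 8.5;43.6 -35.8 6 0 0 9.3 8.5;43.6 -35.8 7 0 0 9.3 8.5;43.6 -35.8 8 0 0 9.3 8.5;43.6 -35.8 8 0 0 9.3 8.5;43.6 -35.8 8 0 0 9.3 8.5'
python3 - <<'E'
from h import *
for n in("scene","top"):
    im=imaging.snapshot(n); cv2.imwrite(f"pics/{n}1.png",im[:,:,::-1])
s=cv2.imread("pics/scene1.png")
cv2.imwrite("pics/scene1c.png",cv2.resize(s[140:290,205:405],None,fx=4,fy=4,interpolation=cv2.INTER_CUBIC))
print(r.sense()["joint_pos"])
E
```

```text
time: 1.6
tool_pos: [492.4, -76.2, 151.4]
tcp_rot: [-179.9, 0.0, 10.9]
ft_force: [0.0, -1.0, -0.1]
finger_gap: 85.0
[-1.47752357e+01 -5.41274429e+00  1.06663316e+02  7.06677368e-02
  7.86821002e+01  6.43321695e+01]
```

View pics/scene1c.png

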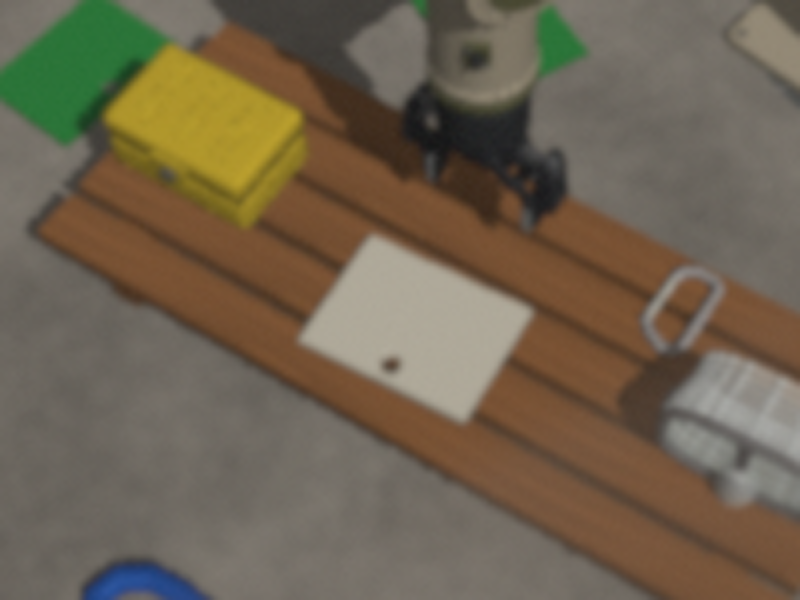

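View pics/top1.png

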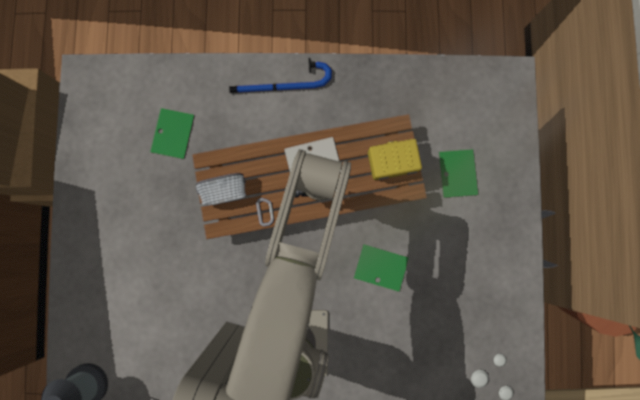

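The tips show at scene crop (432,178) and (530,225), behind the slate and clear of everything. I'll descend gently and watch the force.

```bash
python3 -m creep '0 0 1.5 0 0 0 8.5;0 0 3 0 0 0 8.5;0 0 4 0 0 0 8.5;0 0 4.5 0 0 0 8.5;0 0 4.8 0 0 0 8.5;0 0 5 0 0 0 8.5;0 0 5.2 0 0 0 8.5;0 0 5.4 0 0 0 8.5;0 0 5.6 0 0 0 8.5;0 0 5.7 0 0 0 8.5;0 0 5.7 0 0 0 8.5;0 0 5.7 0 0 0 8.5'
python3 - <<'E'
from h import *
im=imaging.snapshot("scene"); s=im[:,:,::-1];cv2.imwrite("pics/scene2c.png",cv2.resize(s[150:230,280:380],None,fx=7,fy=7,interpolation=cv2.INTER_CUBIC))
E
```

```text
time: 2.9
tool_pos: [493.2, -76.6, 95.4]
tcp_rot: [-180.0, -0.1, 10.9]
ft_force: [-0.6, -0.6, 0.1]
finger_gap: 85.0
```

View pics/scene2c.png

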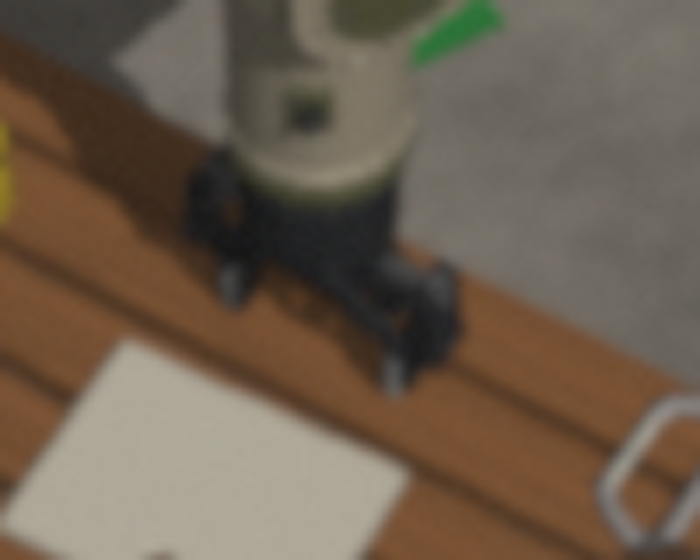

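```bash
python3 -m creep '0 0 0.1 0 0 0 8.5;0 0 0.2 0 0 0 8.5;0 0 0.3 0 0 0 8.5;0 0 0.4 0 0 0 8.5;0 0 0.5 0 0 0 8.5;0 0 0.5 0 0 0 8.5;0 0 0.5 0 0 0 8.5'
```

```text
time: 3.65
tool_pos: [493.3, -76.6, 90.4]
tcp_rot: [-180.0, -0.1, 10.9]
ft_force: [-0.7, 0.8, 1.1]
finger_gap: 84.8
```

```bash
python3 -m creep '0 0 0.05 0 0 0 8.5;0 0 0.1 0 0 0 8.5;0 0 0.15 0 0 0 8.5;0 0 0.15 0 0 0 8.5'; python3 -m creep '0 0 0.05 0 0 0 8.5;0 0 0.1 0 0 0 8.5;0 0 0.1 0 0 0 8.5'
```

```text
time: 4.05
tool_pos: [493.2, -76.6, 88.8]
tcp_rot: [-180.0, -0.1, 10.9]
ft_force: [-0.1, -0.3, 0.0]
finger_gap: 85.2
time: 4.35
tool_pos: [493.1, -76.5, 87.7]
tcp_rot: [-180.0, -0.1, 10.9]
ft_force: [-0.7, -0.9, -0.5]
finger_gap: 85.1
```

```bash
python3 -m creep '0 0 -0.08 0 0 0 8.5;0.5 0 -0.08 0 0 0 8.5;1 0 -0.08 0 0 0 8.5;1.5 0 -0.08 0 0 0 8.5;2 0 -0.08 0 0 0 8.5;2.3 0 -0.08 0 0 0 8.5;2.6 0 -0.08 0 0 0 8.5;2.9 0 -0.08 0 0 0 8.5;3.2 0 -0.08 0 0 0 8.5;3.5 0 -0.08 0 0 0 8.5;3.8 0 -0.08 0 0 0 8.5;4.1 0 -0.08 0 0 0 8.5;4.4 0 -0.08 0 0 0 8.5;4.7 0 -0.08 0 0 0 8.5;5 0 -0.08 0 0 0 8.5;5 0 -0.08 0 0 0 8.5'
python3 - <<'E'
from h import *
im=imaging.snapshot("scene"); s=im[:,:,::-1];cv2.imwrite("pics/scene3.png",s);cv2.imwrite("pics/scene3c.png",cv2.resize(s[140:290,205:405],None,fx=4,fy=4,interpolation=cv2.INTER_CUBIC))
E
```

```text
time: 5.95
tool_pos: [542.7, -67.1, 88.7]
tcp_rot: [-180.0, -0.1, 10.9]
ft_force: [0.3, 0.1, 0.3]
finger_gap: 84.9
```

View pics/scene3c.png

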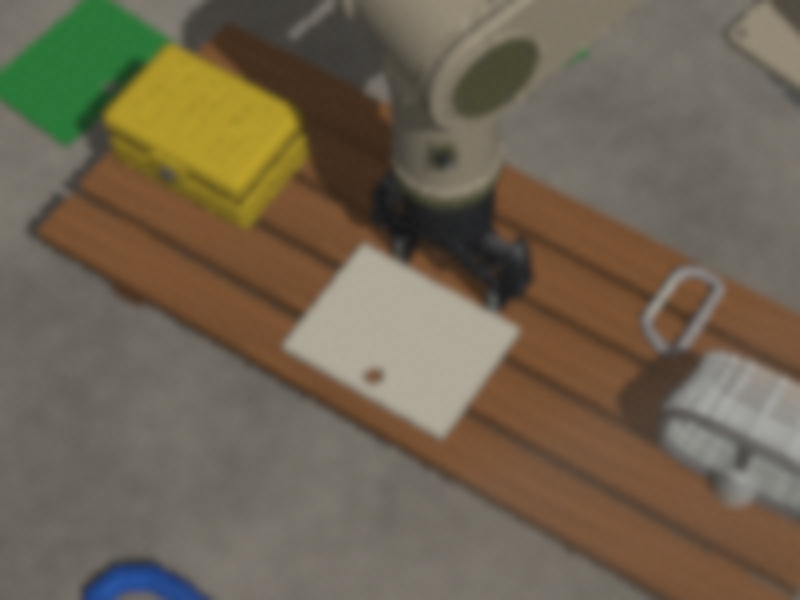

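It moved and looks squared (lead corners at crop (283,347) and (443,440)). Measuring.

Run:
```python
from h import *
S=cv2.cvtColor(cv2.imread("pics/scene3.png"),cv2.COLOR_BGR2RGB)
print(slate("scene",S,roi=(270,198,340,255)))
c4=lambda L,o:[(x/4+o[0]-.375,y/4+o[1]-.375) for x,y in L]
p=w("scene",c4([(283,347),(443,440),(520,328),(367,243)],(205,140)),106);print(p,p.mean(0),[np.linalg.norm(p[i]-p[(i+1)%4]) for i in range(4)])
E=np.array([684.8,-16]);a=np.radians(10.955);ex=np.array([np.cos(a),np.sin(a)])
off=np.array([2.7,-1])
print((p-off-E)@ex,(p.mean(0)-off-E)@ex+60, np.degrees(np.arctan2(*((p[0]-p[1])[::1]))))
# scene edge: top edge projected check
c=imaging.camera_info("scene");print(w("top",[(192.1,154),(408.7,114.1)],100))
```

```text
((615.765869140625, -58.560302734375), (121.34784698486328, 161.3601531982422), 11.04766845703125)
[[ 690.50032898 -124.34550699]
 [ 660.92934539   33.53598085]
 [ 541.39956101    8.11040494]
 [ 569.64055599 -146.30472426]] [615.61744784 -57.25096136] [np.float64(160.6269195232874), np.float64(122.20404766807287), np.float64(156.97638651897722), np.float64(122.8384791123421)]
[ -17.45406885  -16.48269557 -138.66608262 -140.28446802] -18.221828766151845 169.3914919137455
[[ 616.51099703  336.56524579]
 [ 753.02750531 -368.68558196]]
```

Yaw is 11.05° (square) and the lead is at about -18 mm, which agrees with fingertip position plus 11 mm. I'll push 56 mm, retract, then look with the top camera.

```bash
python3 -m creep '0.3 0 0 0 0 0 8.5;0.6 0 0 0 0 0 8.5;1 0 0 0 0 0 8.5;1.4 0 0 0 0 0 8.5;1.8 0 0 0 0 0 8.5;2.2 0 0 0 0 0 8.5;2.6 0 0 0 0 0 8.5;3 0 0 0 0 0 8.5;3.4 0 0 0 0 0 8.5;3.8 0 0 0 0 0 8.5;4.2 0 0 0 0 0 8.5;4.5 0 0 0 0 0 8.5;4.8 0 0 0 0 0 8.5;5 0 0 0 0 0 8.5;5.2 0 0 0 0 0 8.5;5.35 0 0 0 0 0 8.5;5.45 0 0 0 0 0 8.5;5.55 0 0 0 0 0 8.5;5.6 0 0 0 0 0 8.5;5.6 0 0 0 0 0 8.5'
python3 - <<'E'
from h import *
im=imaging.snapshot("scene"); s=im[:,:,::-1];cv2.imwrite("pics/scene4.png",s);cv2.imwrite("pics/scene4c.png",cv2.resize(s[140:290,205:405],None,fx=4,fy=4,interpolation=cv2.INTER_CUBIC))
q=slate("scene",im,roi=(255,200,335,275));print(q)
E=np.array([684.8,-16]);a=np.radians(10.955);ex=np.array([np.cos(a),np.sin(a)])
print((np.array(q[0])-[2.7,-1]-E)@ex+60)
E
```

```text
time: 8.0
tool_pos: [597.6, -56.5, 88.8]
tcp_rot: [-180.0, -0.1, 10.9]
ft_force: [-0.0, -0.5, 0.3]
finger_gap: 85.3
((671.9700927734375, -47.339111328125), (124.19727325439453, 163.80946350097656), 11.634639739990234)
38.98751520365373
```

View pics/scene4c.png

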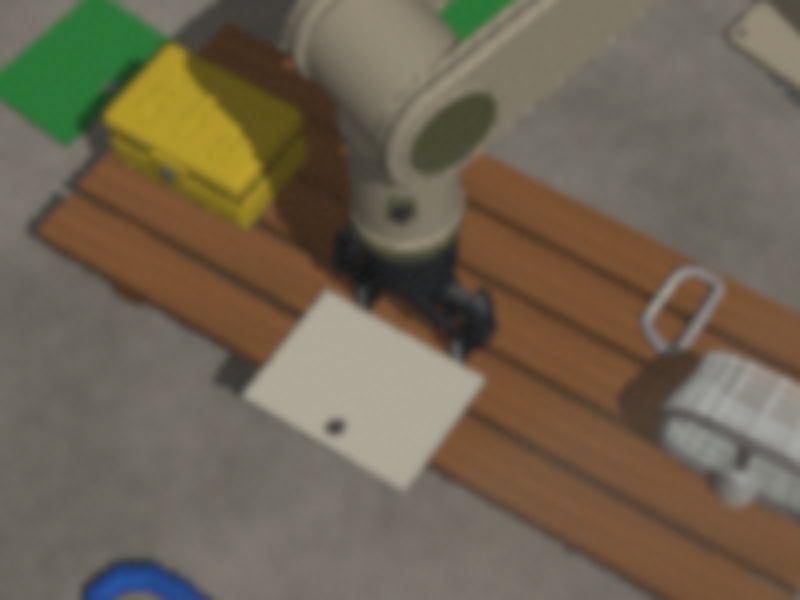

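The slate overhangs with its hole (crop (335,427)) beyond the edge. Retreat: back off first, then up and well back, out of the top camera's view.

```bash
python3 -m creep '-0.5 0 0 0 0 0 8.5;-1.5 0 0 0 0 0 8.5;-3 0 0 0 0 0 8.5;-3 0 -2 0 0 0 8.5;-4 0 -5 0 0 0 8.5;-5 0 -9 0 0 0 8.5;-7 3 -12 0 0 0 8.5;-9 7 -13 0 0 0 8.5;-12 11 -13 0 0 0 8.5;-14 15 -13 0 0 0 8.5;-16 19 -13 0 0 0 8.5;-18 23 -13 0 0 0 8.5;-20 27 -13 0 0 0 8.5;-22 31 -13 0 0 0 8.5;-24 35 -13 0 0 0 8.5;-24 38 -13 0 0 0 8.5;-24 38 -13 0 0 0 8.5;-24 38 -13 0 0 0 8.5'
python3 - <<'E'
from h import *
for n in("scene","top"):
    im=imaging.snapshot(n);cv2.imwrite(f"pics/{n}5.png",im[:,:,::-1])
    q=slate(n,im,roi=(255,200,335,275) if n=="scene" else (270,95,350,185));print(q)
s=cv2.imread("pics/top5.png");cv2.imwrite("pics/top5c.png",cv2.resize(s[105:255,190:390],None,fx=4,fy=4,interpolation=cv2.INTER_CUBIC))
E=np.array([684.8,-16]);a=np.radians(10.955);ex=np.array([np.cos(a),np.sin(a)])
print((np.array(q[0])-E)@ex+60)
E
```

```text
time: 9.85
tool_pos: [432.6, -475.2, 217.6]
tcp_rot: [-179.9, -0.1, 10.8]
ft_force: [0.5, 1.0, -0.4]
finger_gap: 85.2
((672.4138793945312, -46.503021240234375), (121.49726867675781, 164.34432983398438), 10.302820205688477)
((668.9934692382812, -45.24077606201172), (124.12670135498047, 164.8719482421875), 11.270759582519531)
38.9246580532428
```

View pics/top5c.png

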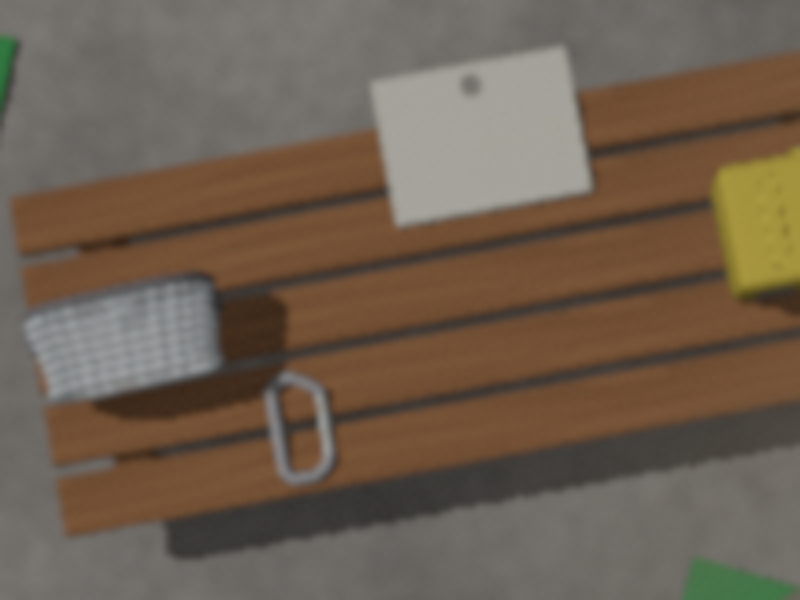

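View pics/scene5.png

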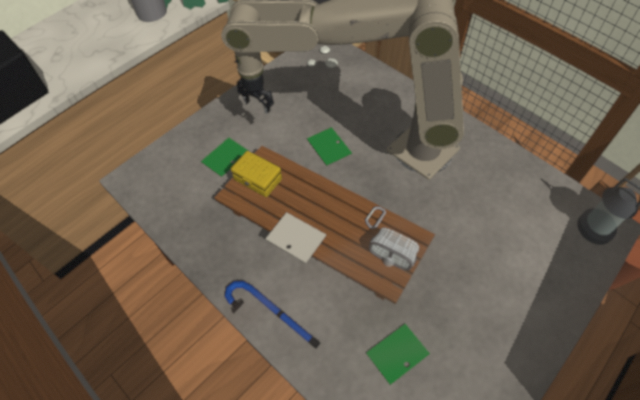

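Run:
```python
from h import *
f=lambda L:[(x/4+190-.375,y/4+105-.375) for x,y in L]
e=w("top",f([(11,198),(374,131),(582,92),(800,52)]),100)
p=w("top",f([(371,82),(567,46),(592,191),(397,227),(471,85)]),106)
d=e[0]-e[3];d/=np.linalg.norm(d);n=np.array([d[1],-d[0]]);print("edge",(e-e[0])@n,np.degrees(np.arctan2(n[1],n[0])))
print((p-e.mean(0))@n,[np.linalg.norm(p[i]-p[(i+1)%4]) for i in range(4)])
for a in(p[0]-p[1],p[3]-p[2]):print(np.degrees(np.arctan2(-a[0],a[1])))
```

```text
edge [ 0.00000000e+00 -7.78676512e-01 -2.38813392e-01 -1.90308409e-15] 10.98040930575581
[ 38.3824783   38.36448256 -82.68740201 -82.56505167  20.92884657] [np.float64(161.84388730885175), np.float64(121.07982972008948), np.float64(159.7764699415007), np.float64(120.94870778892039)]
10.974038474364798
10.93653451853887
```

```bash
python3 -c "
from bench import r
print(r.hand_in())"
```

```text
the job is handed in; nothing more can be done
None
```

The white slate now sticks out about 38–39 mm past the far shelf edge, square to it, and I handed the job in. I slid it with the two open fingertips in two straight strokes along the shelf's depth. Then I backed the fingers off and lifted the arm clear.

- **Overhang:** the last top-camera checks gave 38.9 mm by automatic fit and about 38 mm by hand-read corners. The scene camera gave 39 mm just before the fingers backed off. Calibration is only good to about 2 mm, and the two cameras differed by 2–3 mm in absolute position, so I measured relative to the edge in one image.
- **Squareness:** by hand-read corners the slate's yaw is 10.95° and the edge's is 10.98°. The automatic fits scattered more, 11.3° from the top camera and 10.3° from the scene camera.
- **Everything else:** the hole is beyond the edge, and the slate is lying flat. The mask, mask case and carabiner show no visible movement in the pictures. Every force reading, taken at the end of each move, was about 1 N or less, and the robot's clock read under 10 s.

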